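Clamp an oak block in the drilling station and start it

ROBOT

A 6-joint arm with a two-finger parallel gripper is mounted at the origin on a cart in front of the work surface, level with it; the furniture and walls round the work are solid. World frame = base frame: x ahead of the robot, y to its left, z up, the work surface at z = 0. Lengths are in m, angles in rad, forces in N, time in s.
With the tool pointing down it reaches from about 0.375 to 0.9 m from the base axis. Payload 3.1 kg.
Tool frame: the origin (TCP) lies at the very end of the fingers, on their centre line; the grasp point (between the pads) lies 19 mm behind it (manip.pinch_z is the distance from the TCP to the grasp point, in m); z points along the fingers, y is the line along which they close (so a half turn about z gives the same grasp; the last joint's range is limited). The gripper opens to 87 mm and grips with 3 to 60 N. Pads are 19 mm wide; open, the fingers measure 117 mm over their backs; the gripper's body (75 mm by 190 mm) begins 51 mm behind the grasp point.
Start: joints at [-1.31, 0.527, 1.433, -0, 1.181, -0.178], TCP at [0.266, -0.566, 0.223] pointing down, gripper open.
Joint ranges: [-3.08, 3.08], [-0.75, 2.2], [0.22, 2.44], [-1.43, 4.57], [0, 2.65], [-2.85, 2.85]. Speed limits (rad/s): [2.79, 2.79, 3.14, 3.14, 3.14, 3.14].

INTERFACE

Orientations are given as a unit quaternion [x, y, z, w].
In Python, from bench import sensors, snapshot, manip, spotter gives the robot as it stands.
- The arm moves only by the tool carry_out, never from a script. Its arguments are lists of equal length, an entry for each row: "translation": the shift along the world's x, y, z as a fraction of full scale, a list of three; "twist": the turn, a rotation vector about the world's x, y, z as a fraction of full scale, a list of three; "claw": the opening, from -1 (shut) to 1 (fully open). In form: {"translation": [[dx, dy, dz], ...], "twist": [[wx, wy, wz], ...], "claw": [claw, ...]}. A call has 1 to 10 rows; each row shifts and turns the commanded pose from where the row before left it; what a row does not reach is not made up. Full scale, the value 1, is 0.025 m for a shift and 45 degrees for a turn. A row lasts 1/10 s, in which the tool goes at most 50 mm and 8.59 degrees, less where a joint would pass 70% of its speed; a pose out of reach is approached as far as the arm can. A call with a number of a shift or a turn outside -1 to 1 is refused whole. A call with a gripper value outside its range is refused whole. The fingers move at their own pace and stop on an object; "force" is the grip in N (left out, the last holds). Time passes only in rows, so rows that do not move let the fingers close. It gives the time, the measured TCP pose, the force, the opening and the grip force at its end, in the units of the state.
- sensors.get_obs(): the state, without advancing time (a new reading comes with each control period).
- snapshot(name): name is "side" or "top"; returns a dict with "img" (400x640x3 uint8, red, green, blue), "vertical_fov" (degrees; the focal length in pixels is half the picture's height over the tangent of half this angle, whatever the lens; pixels are square), "cx", "cy" (the principal point, pixels), "T" (4x4, takes a point from camera to world coordinates). Camera axes: x right, y down, z forward; pixel columns grow to the right and rows downward; lengths in m; the calibration is good to about 2 mm. A picture is of the moment at which its call begins. There is no depth.
- manip.close_job(): hands the job in; it is judged then, once.
Trained networks look in the newest picture that a camera, given by its name, has taken for a name from the list of things; names that differ only in an ending like _2 or _b are one class to them, and where a whole thing is asked for, a point or a joint stands for the part that bears it (a point fixed in the world has none). Each returns a list of dicts, best first, with "confidence" (0 to 1); they miss things now and then, are a little off and sometimes report something else, mostly with a low value. They report only what shows in the picture. A call takes as long as a camera call.
- spotter.trace(camera, target): "pixels" (400x640 bool, what is visible of it) and "box" ([left, top, right, bottom] in pixels, round what is visible of it).
- spotter.spot_point(camera, target): "location" ([row, column] in pixels: a listed point, or the origin of a listed thing).
The state is a dict: "time": time; "q": joint angles; "qd": joint speeds; "effort": joint torques, N m; "position": TCP position; "eef_rot": TCP orientation; "contact_force": force on the tool from outside, world axes, zero at the start; "wrist_torque": the same for the moment, N m; "grip_width": opening from 0.0 (shut) to 1.0 (fully open); "grip_force": force on a finger pad.
Only numpy, scipy, OpenCV 4.12 (cv2) and the standard library are available. Lean on these libraries where they do the work, as an engineer would, in place of code of your own. Each camera call takes 0.05 s, during which the arm holds its last target. There are 200 camera calls.

TASK

Set the loose oak block lying beside the drilling station gently into the station's cradle, then swing the clamp fully down so that it presses the block all the way home. Only after that, slide the yellow guard all the way back off the green start button, then press the button right down and let it go. Leave the clamp closed, the guard back and everything else on the bench where it is.

Things in the scene. Friction and masses are not known exactly. Their poses are not given: they have to be found in the camera images.
- oak_block: The work: squared block of golden-brown oak, 52 (x) x 80 (y) x 52 mm (z), about 0.17 kg, lying flat and free on the bench. Origin: centre of its underside, z up. The low dark-brown walnut offcut (38 x 110 x 26 mm) near by is not the work.
- walnut_offcut: Bystander: dark-brown walnut offcut, 38 x 110 x 26 mm (x, y, z), origin at the centre of its underside.
- oil_can: Bystander: upright dark oil can with black cap, 42 x 70 x 118 mm, origin at the centre of its underside.
- tape_measure: Bystander: grey and black tape measure, 38 x 86 x 68 mm, origin at the centre of its underside.
- station: Drilling station fixed to the bench: plywood base (x -75 to 120, y -157 to 77 mm, 16 mm thick) with a wooden cradle, a hinged clamp behind it (+x) and a grey control box at its right (x -60 to 60, y -146 to -84 mm, top 46 mm above the bench). Origin: on the bench below the cradle's centre; x runs from the cradle to the clamp's hinge (world x within 0.3 rad), z up.
- seat (a point): Where the centre of the block's underside lies when fully home, 20 mm above the bench; axes as the station's. The cradle's pocket is 86 mm along x, 58 mm along y, so the block's 80 mm side lies along x.
- clamp (a joint): Hinge of the clamp, rad: 0 = fully closed (arm level), grows as it opens; starts at 1.6 to 1.85 (upright or leaning a little back), stops at 1.9. Stiff (0.9 N m): it stays where it is left and holds the block once closed. Its pad meets a proud block at about 0.12, at home it reads about 0.01. Push the red bar from behind, then from above (6 N, 9 N at the end).
- clamp_hinge (a point): On the hinge axis of the clamp, 92 mm above the bench; axes as the station's, the hinge axis along y. The arm is 26 mm wide and 12 mm thick, centred on the axis, and runs from here to the red bar; pad block and rubber pad stick out 21 mm on its under side, 95 mm from the axis.
- clamp_bar (a point): Centre of the red round cross bar at the end of the clamp arm, 20 mm thick, 100 mm long along y, 160 mm from the hinge axis. Closed, its centre is 92 mm above the bench and 65 mm in front (-x) of the cradle's centre.
- guard (a joint): Slide of the yellow guard, m: 0 = over the start button, 0.052 = all the way back (towards +x of the station), starts at 0 to 5 mm; stays where it is left (1.5 N of friction).
- guard_ridge (a point): Middle of the top of the ridge on the guard, 76 mm above the bench, axes as the station's. The ridge, 10 mm (x) x 40 mm (y), stands 15 mm above the middle of the yellow hood, 44 x 50 mm, whose flat top is 61 mm above the bench. Push the ridge towards +x; nothing else moves with it.
- start_button (a joint): Travel of the green start button, m: 0 = out, 0.006 = fully down. Sprung: 1.5 N to start, 4.5 N at the bottom; comes out again when let go.
- button_top (a point): Centre of the top of the green round start button, 28 mm across, 54 mm above the bench (8 mm above the control box), under the guard at the start; 30 mm in front (-x) and 115 mm to the right (-y) of the cradle's centre. Axes as the station's.
- cradle_mouth (a point): Centre of the mouth of the cradle's pocket, 49 mm above the bench (top of the walls; axes as the station's). The last 11 mm of the walls slope outward as a lead-in; the middle 44 mm of the side walls (+y and -y) are left out for fingers.
- lifter (a joint): Sprung aluminium plate in the pocket, m: 0 = up, 0.010 = home. A block set on it stands 10 mm proud (underside 30 mm above the bench) and stays so until pressed down; its springs give 4 N up, 7 N at home and raise the block again if it is not held.
- block_plane: Bystander: block plane, 50 x 160 x 60 mm, behind the station, origin at the centre of its underside.
- wax_tin: Bystander: flat round yellow tin, 93 mm across, 37 mm high, origin at the centre of its underside.

How it is judged:
By the outcome, as a careful person would: the job done as asked, in the order asked, and still so for the second after the job is handed in, with the robot touching nothing.
It also fails if it takes over 72 s, if anything falls off the work surface, if the arm or the gripper's body presses on something with over 40 N, if the wrist force passes 120 N, or if a joint passes its speed limit or range.

## Working session

There is one attempt and no reset: what is moved stays moved. The work goes in short steps, Python scripts to look and compute and a tool call to move; the robot and the scene stay as the last step left them, time stands still between calls to the robot, and variables do not carry over. Pictures are saved under pics/ and viewed, at most 10 in all, crops included, and the job is handed in when it is done.

Besides the shell and the picture viewer there is one more tool, called after ">>>" as a command line: name --argument value ..., lists and objects as JSON in quotes. carry_out: Moves the arm, as the interface text tells. Its arguments: {"type":"object","properties":{"translation":{"type":"array","items":{"type":"array","items":{"type":"number","minimum":-1,"maximum":1}}},"twist":{"type":"array","items":{"type":"array","items":{"type":"number","minimum":-1,"maximum":1}}},"claw":{"type":"array","items":{"type":"number"}},"force":{"type":"number"}},"required":["translation","twist","claw"]}

```bash
ls; mkdir -p pics; cat > h.py <<'E'
import numpy as np, cv2
from bench import sensors, snapshot, manip, spotter
def K(s):
    f=200/np.tan(np.radians(s["vertical_fov"])/2); return f,s["cx"],s["cy"]
def ray(s,rc):
    f,cx,cy=K(s); T=np.array(s["T"]); d=np.array([(rc[1]-cx)/f,(rc[0]-cy)/f,1]); d=T[:3,:3]@d
    return T[:3,3],d/np.linalg.norm(d)
def atz(s,rc,z):
    o,d=ray(s,rc); return o+d*(z-o[2])/d[2]
def tri(rays):
    A=sum(np.eye(3)-np.outer(d,d) for o,d in rays); b=sum((np.eye(3)-np.outer(d,d))@o for o,d in rays)
    p=np.linalg.solve(A,b); return p,[np.linalg.norm(np.cross(p-o,d)) for o,d in rays]
def proj(s,p):
    f,cx,cy=K(s); T=np.array(s["T"]); c=T[:3,:3].T@(np.array(p)-T[:3,3]); return np.array([c[1]/c[2]*f+cy,c[0]/c[2]*f+cx])
def save(s,n): cv2.imwrite("pics/"+n+".png",cv2.cvtColor(s["img"],cv2.COLOR_RGB2BGR))
E
python3 - <<'E'
from h import *
np.set_printoptions(precision=4,suppress=True)
S={n:snapshot(n) for n in("side","top")}
for n in S: save(S[n],n+"0"); print(n,np.array(S[n]["T"]),S[n]["vertical_fov"],S[n]["cx"],S[n]["cy"])
for t in "oak_block station seat clamp_hinge clamp_bar guard_ridge button_top cradle_mouth walnut_offcut oil_can tape_measure block_plane wax_tin".split():
    R=[];o=[]
    for n in S:
        r=spotter.spot_point(n,t)
        if r: R.append(ray(S[n],r[0]["location"])); o.append((n,np.round(r[0]["location"],1).tolist(),round(r[0]["confidence"],2)))
    print(t,o,*(tri(R) if len(R)==2 else ()))
print(manip.pinch_z,sensors.get_obs())
E
```

```text
pics
side [[-0.8901 -0.2163  0.4011  0.1215]
 [-0.4554  0.4563 -0.7645  0.8816]
 [-0.0176 -0.8631 -0.5047  0.667 ]
 [ 0.      0.      0.      1.    ]] 49.210480278314556 328.8104903702104 194.6228914756535
top [[ 0.0161 -0.9973  0.0712  0.5274]
 [-0.9997 -0.0147  0.0191 -0.0362]
 [-0.018  -0.0714 -0.9973  1.3127]
 [ 0.      0.      0.      1.    ]] 44.34501020829245 320.78161512939005 200.1223112272694
oak_block [('side', [184.0, 403.6], 0.68), ('top', [163.2, 196.2], 0.27)] [0.5004 0.2053 0.2965] [np.float64(0.17450602406252272), np.float64(0.17450602406252289)]
station [('side', [224.7, 353.4], 0.8), ('top', [240.8, 321.8], 0.93)] [ 0.5151 -0.0143  0.0006] [np.float64(0.0029582465715273032), np.float64(0.0029582465715272976)]
seat [('side', [219.4, 352.7], 0.74), ('top', [238.7, 318.9], 0.68)] [ 0.5179 -0.0082  0.0207] [np.float64(7.286980031837838e-05), np.float64(7.286980031840472e-05)]
clamp_hinge [('side', [187.3, 321.5], 0.97), ('top', [202.0, 315.7], 0.96)] [ 0.6076 -0.0012  0.101 ] [np.float64(0.001488353319852185), np.float64(0.001488353319852264)]
clamp_bar [('side', [130.
[... 1145 characters left out ...]
), np.float64(0.00042249547305575684)]
wax_tin [('side', [184.7, 294.3], 0.84), ('top', [145.5, 368.0], 0.71)] [ 0.7729 -0.1345  0.0024] [np.float64(0.0030293666974123778), np.float64(0.00302936669741249)]
0.0187 {'time': 1.4, 'q': array([-1.3105,  0.5275,  1.4327,  0.    ,  1.1814, -0.1785]), 'qd': array([-0.0008, -0.0014,  0.0009,  0.0001,  0.0014,  0.    ]), 'effort': array([ -0.0017, -44.0013, -17.6982,   0.0633,   0.0506,  -0.    ]), 'position': array([ 0.2656, -0.5658,  0.2226]), 'eef_rot': array([0.976 , 0.2176, 0.    , 0.    ]), 'contact_force': array([-0.1785,  0.23  , -0.0044]), 'wrist_torque': array([ 0.0399, -0.0223,  0.0007]), 'grip_force': 0.0, 'grip_width': 1.0020946114818279}
```

View pics/top0.png

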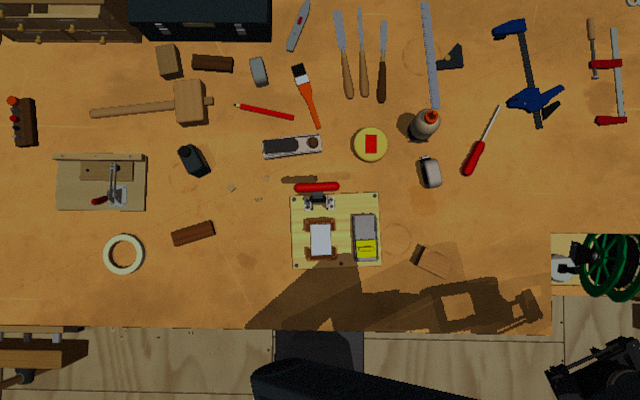

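View pics/side0.png

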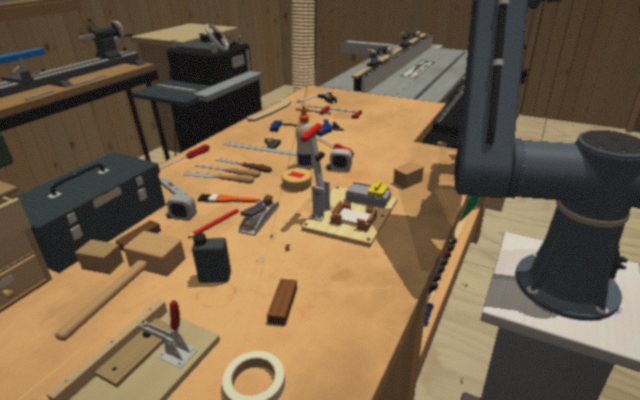

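The top view shows the station at about (322,240), its clamp bar at (317,187) and its guard at (366,248). The oak block is in the arm's shadow at about (430,261), and at (408,175) in the side view. The network's top hit for the block, (196,163), is the oil can, so I'll discard it. Next I'll zoom in.

```bash
python3 - <<'E'
from h import *
np.set_printoptions(precision=4,suppress=True)
S={n:snapshot(n) for n in("side","top")}
for n in S:
    for t in("oak_block","clamp_bar","guard_ridge","station"):
        for r in spotter.trace(n,t)[:3]: 
            m=r["pixels"]; print(n,t,round(r["confidence"],2),np.round(r["box"]),m.sum())
            if t=="oak_block": print(cv2.minAreaRect(np.argwhere(m)[:,::-1].astype(np.float32)))
    print(spotter.spot_point(n,"oak_block"))
def crop(i,x0,y0,w,h,k): return cv2.resize(i[y0:y0+h,x0:x0+w],None,fx=k,fy=k,interpolation=cv2.INTER_CUBIC)
a=crop(S["top"]["img"],280,170,200,110,4); b=crop(S["side"]["img"],290,115,160,140,2); 
b=cv2.resize(crop(S["side"]["img"],290,110,150,150,2),(300,300))
c=cv2.copyMakeBorder(b,0,0,0,500,0)[:300]
g=crop(S["top"]["img"],405,235,60,50,6); c[:, 320:680]=np.clip(g*2.0,0,255).astype(np.uint8)
out=np.vstack([np.pad(a,((0,0),(0,0),(0,0)))[:300],c[:,:800]])
# top: show rows 170..245 only at 4x
cv2.imwrite("pics/z1.png",cv2.cvtColor(out,cv2.COLOR_RGB2BGR))
E
```

```text
side oak_block 0.58 [391. 160. 425. 191.] 617
((407.5, 175.0), (26.0, 29.0), 90.0)
side clamp_bar 0.81 [300. 123. 328. 185.] 575
side clamp_bar 0.59 [366. 182. 388. 198.] 208
side guard_ridge 0.6 [368. 180. 389. 200.] 221
side station 0.72 [301. 124. 395. 247.] 4991
side station 0.58 [328. 148. 354. 171.] 454
[{'location': [181.5, 403.2], 'confidence': 0.88}, {'location': [216.7, 259.8], 'confidence': 0.5}]
top oak_block 0.8 [414. 249. 454. 278.] 729
((433.300048828125, 262.9000244140625), (35.329872131347656, 21.0190372467041), 26.56505012512207)
top clamp_bar 0.63 [291. 180. 337. 204.] 547
top guard_ridge 0.82 [352. 238. 378. 260.] 373
top guard_ridge 0.23 [288. 182. 385. 270.] 7088
top station 0.95 [292. 183. 384. 272.] 7146
[{'location': [262.6, 429.7], 'confidence': 0.85}]
```

View pics/z1.png

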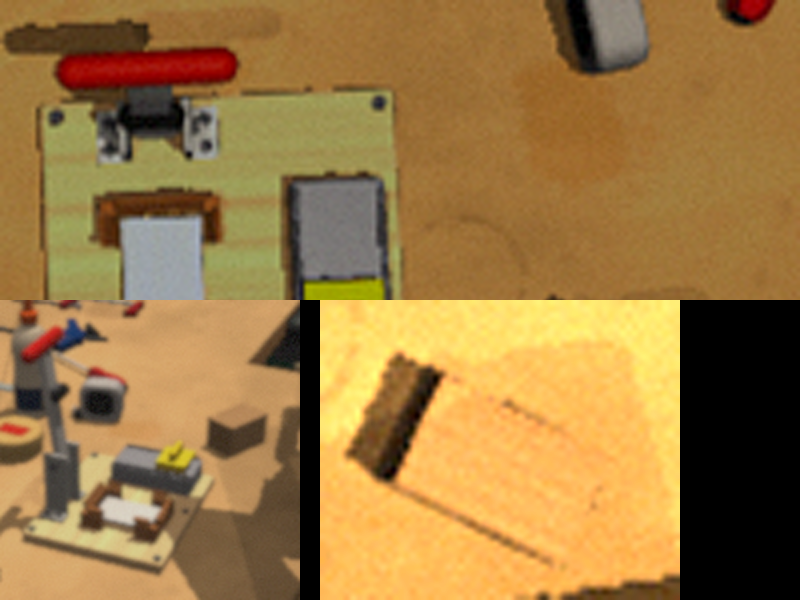

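The zoom shows the block's top face clearly: corners at about (425.5,247), (417.2,265.3) and (445,279.7), with edges of 20 x 31 px, which matches 52 x 80 mm. Now I'll fit both poses.

```bash
cat > fit.py <<'E'
from h import *
from scipy.optimize import minimize
np.set_printoptions(precision=4,suppress=True)
N=4
acc={}; names="station seat cradle_mouth clamp_hinge clamp_bar guard_ridge oak_block".split()
for i in range(N):
    for n in("side","top"):
        s=snapshot(n)
        for t in names:
            r=[q for q in spotter.spot_point(n,t) if q["confidence"]>.5]
            if r: acc.setdefault((n,t),[]).append(r[0]["location"])
        if i==0:
            globals()[n]=s
S={"side":side,"top":top}
med={k:np.median(v,0) for k,v in acc.items()}
for k in med: print(k,med[k],np.ptp(acc[k],0))
for t in names:
    R=[ray(S[n],med[n,t]) for n in S if (n,t) in med]
    if len(R)==2: print(t,*tri(R))
# block: hypothesis from corners of the top face
A,B,C=[atz(top,p,0.052) for p in([247,425.5],[265.3,417.2],[279.7,445])]
c=(A+C)/2; u=C-B; print("block top centre",c,"len",np.linalg.norm(A-B),np.linalg.norm(u),"yaw of long axis deg",np.degrees(np.arctan2(-u[1],-u[0])))
def boxpts(c,ang,z=(0,.052)):
    l=np.array([np.cos(ang),np.sin(ang)]);w=np.array([-l[1],l[0]])
    return [np.r_[c[:2]+a*.04*l+b*.026*w,h] for a in(-1,1) for b in(-1,1) for h in z]
P=np.array([proj(side,p) for p in boxpts(c,np.arctan2(-u[1],-u[0]))]);print("side box pred (l t r b)",P[:,1].min(),P[:,0].min(),P[:,1].max(),P[:,0].max())
# station: plywood mask in top view
h=cv2.cvtColor(top["img"],cv2.COLOR_RGB2HSV); print("hsv ply",h[205,350],h[225,300],"bench",h[225,270],h[262,300])
E
python3 fit.py
```

```text
('side', 'station') [225.9  353.75] [1.3 3.8]
('side', 'seat') [220.8  352.95] [2.9 1.9]
('side', 'cradle_mouth') [205.3 354.8] [22.   3.5]
('side', 'clamp_hinge') [186.85 320.  ] [2.8 2.9]
('side', 'clamp_bar') [131.15 312.7 ] [1. 4.]
('side', 'guard_ridge') [182.5 377.9] [2.5 4.4]
('side', 'oak_block') [182.55 404.35] [2.6 3.1]
('top', 'station') [240.05 322.7 ] [3.9 3. ]
('top', 'seat') [239.1 318.7] [1.8 3.3]
('top', 'cradle_mouth') [239.15 319.4 ] [3.  2.4]
('top', 'clamp_hinge') [200.9  315.95] [1.9 3. ]
('top', 'clamp_bar') [184.5 315.9] [2.2 2.8]
('top', 'guard_ridge') [247.1  363.75] [1.7 3.2]
('top', 'oak_block') [262.7  429.85] [2.9 0.6]
station [ 0.5162 -0.017  -0.0053] [np.float64(0.002024022991244703), np.float64(0.002024022991244593)]
seat [ 0.5168 -0.0076  0.0168] [np.float64(5.293868403023907e-05), np.float64(5.293868403014549e-05)]
cradle_mouth [ 0.5155 -0.0111  0.0639] [np.float64(0.0017807092055392858), np.float64(0.0017807092055392955)]
clamp_hinge [ 0.6112 -0.0013  0.1014] [np.float64(0.0005683797527321062), np.float64(0.0005683797527319545)]
clamp_bar [ 0.6334 -0.0065  0.2536] [np.float64(0.0037269671452850686), np.float64(0.003726967145285122)]
guard_ridge [ 0.4967 -0.1228  0.081 ] [np.float64(0.002798559860455111), np.float64(0.0027985598604551094)]
oak_block [ 0.4648 -0.3002  0.0007] [np.float64(0.0059127639700284965), np.float64(0.005912763970028529)]
block top centre [ 0.4606 -0.3055  0.052 ] len 0.051184435337548066 0.07855150761426875 yaw of long axis deg 63.499512198820455
side box pred (l t r b) 393.0749294776856 161.04386341782086 424.50637621285597 189.23019838166013
hsv ply [ 26 112 159] [ 32 116 160] bench [ 18 159 160] [ 24 129 160]
```

The block fits in both views. Next I'll refine the station pose from the plywood's edges.

```bash
python3 - <<'E'
from h import *
np.set_printoptions(precision=4,suppress=True)
s=snapshot("top"); img=cv2.GaussianBlur(s["img"],(3,3),0); h=cv2.cvtColor(img,cv2.COLOR_RGB2HSV)
m=((h[...,0]>=21)&(h[...,0]<=45)&(h[...,1]>60)).astype(np.uint8)
m=cv2.morphologyEx(m,cv2.MORPH_OPEN,np.ones((3,3)))
w=np.zeros_like(m); w[178:276,280:395]=m[178:276,280:395]
n,l,st,_=cv2.connectedComponentsWithStats(w); k=1+np.argmax(st[1:,4]); M=l==k; print(st[k])
L=[];R=[];T=[];B=[]
for r in range(205,262,1):
    c=np.flatnonzero(M[r]); 
    if len(c): L.append((r,c[0]-.5)); R.append((r,c[-1]+.5))
for c in list(range(294,300))+list(range(340,376)):
    r=np.flatnonzero(M[:,c]); 
    if len(r): T.append((r[0]-.5,c)); B.append((r[-1]+.5,c))
def line(P,z=.016):
    q=np.array([atz(s,p,z)[:2] for p in P]);
    vx,vy,x,y=cv2.fitLine(q.astype(np.float32),cv2.DIST_HUBER,0,.001,.001).ravel()
    d=np.array([vx,vy]); res=np.abs((q-[x,y])@[-vy,vx]); return d,np.array([x,y]),np.median(res)
for nm,P in zip("LRTB",(L,R,T,B)):
    d,p,e=line(P); d=d*np.sign(d[np.argmax(abs(d))]); ang=np.degrees(np.arctan2(d[1],d[0])) - (0 if nm in"LR" else 90); print(nm,p,ang,e)
save(s,"t2")
E
```

```text
[ 290  192   90   77 2982]
L [0.5318 0.0649] 3.7156954 0.0006125467694002767
R [ 0.5313 -0.0825] 125.61918 0.013657513589506237
T [ 0.6381 -0.0514] 3.7657242 0.0006499821895069147
B [ 0.562  -0.1095] 39.086914 0.016180908424834058
```

```bash
python3 - <<'E'
from h import *
np.set_printoptions(precision=4,suppress=True)
s=snapshot("top"); d=snapshot("side")
O=np.array([.5154,-.0133]);a=.0653;ex=np.array([np.cos(a),np.sin(a)]);ey=np.array([-ex[1],ex[0]])
W=lambda x,y,z:np.r_[O+x*ex+y*ey,z]
out=[]
for nm,q in (("top",s),("side",d)):
    im=cv2.resize(q["img"],None,fx=4,fy=4,interpolation=cv2.INTER_CUBIC)
    def poly(P,col,cl=True):
        p=np.array([(proj(q,x)[::-1]+.5)*4-.5 for x in P]); cv2.polylines(im,[np.round(p).astype(int)],cl,col,1)
    rect=lambda x0,x1,y0,y1,z:[W(x0,y0,z),W(x1,y0,z),W(x1,y1,z),W(x0,y1,z)]
    poly(rect(-.075,.12,-.157,.077,.016),(255,0,0)); poly(rect(-.06,.06,-.146,-.084,.046),(0,0,255))
    poly(rect(-.043,.043,-.029,.029,.038),(255,0,255)); poly(rect(-.052,-.008,-.14,-.09,.061),(0,0,0))
    poly([W(.095,-.05,.092),W(.095,.05,.092)],(0,255,255))
    r0,c0=(178,282) if nm=="top" else (115,295)
    out.append(im[r0*4:(r0+100)*4+ (0 if nm=="top" else 160),c0*4:c0*4+400])
h=max(o.shape[0] for o in out); out=np.hstack([np.pad(o,((0,h-o.shape[0]),(0,0),(0,0))) for o in out])
cv2.imwrite("pics/ov.png",cv2.cvtColor(out,cv2.COLOR_RGB2BGR))
E
```

```text
(no output)
```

View pics/ov.png

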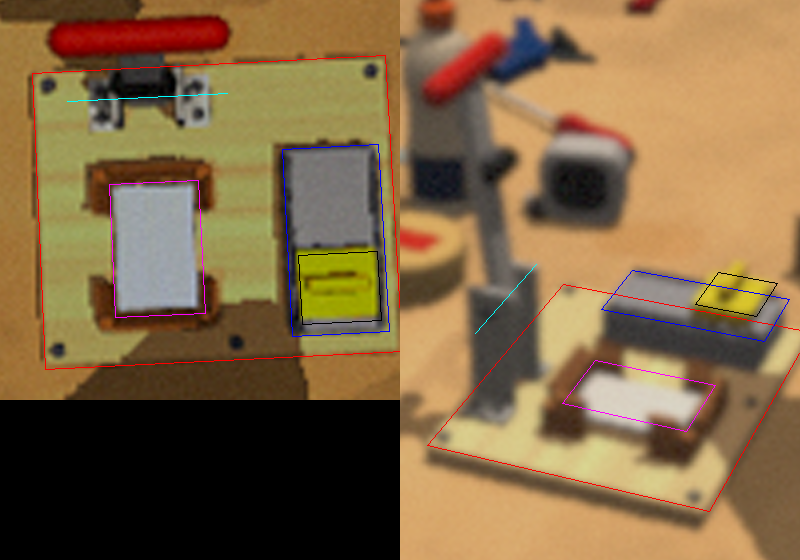

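The overlay shows the model within about 2 mm, with the real parts 1–2 mm towards +x and +y. I'll use origin (0.5165,-0.0115) and yaw 3.7°. First I'll move above the block.

>>> carry_out --translation '[[0.76,1,-0.3],[0.76,1,-0.3],[0.76,1,-0.3],[0.76,1,-0.3],[0.76,1,-0.3],[0.76,1,-0.3],[0.76,1,-0.3],[0.76,1,-0.3],[0.76,1,-0.3],[0.76,1,-0.3]]' --twist '[[0,0,0.1707],[0,0,0.1707],[0,0,0.1707],[0,0,0.1707],[0,0,0.1707],[0,0,0],[0,0,0],[0,0,0],[0,0,0],[0,0,0]]' --claw '[1,1,1,1,1,1,1,1,1,1]'

```text
time: 6.35
position: [0.4564, -0.3149, 0.1474]
eef_rot: [0.85, 0.527, 0.0, 0.0]
contact_force: [-0.2, -0.9, -0.5]
grip_width: 1.004
grip_force: 0.0
```

>>> carry_out --translation '[[0.2,0.43,-0.6],[0,0,-0.6],[0,0,0],[0,0,0]]' --twist '[[0,0,0],[0,0,0],[0,0,0],[0,0,0]]' --claw '[1,1,1,1]'

```text
time: 6.75
position: [0.4606, -0.3052, 0.1176]
eef_rot: [0.85, 0.527, -0.0, -0.0]
contact_force: [-0.4, -0.3, -0.6]
grip_width: 0.995
grip_force: 0.0
```

```bash
cat > look.py <<'E'
import sys
from h import *
np.set_printoptions(precision=4,suppress=True)
n=sys.argv[1]; specs=sys.argv[2:]
out=[]
for sp in specs: # cam:x0,y0,w,h
    c,b=sp.split(":"); x,y,w,h=map(int,b.split(",")); q=snapshot(c)
    k=400/w; out.append(cv2.resize(q["img"][y:y+h,x:x+w],(400,int(h*k)),interpolation=cv2.INTER_CUBIC))
H=max(o.shape[0] for o in out)
cv2.imwrite(f"pics/{n}.png",cv2.cvtColor(np.hstack([np.pad(o,((0,H-o.shape[0]),(0,0),(0,0))) for o in out]),cv2.COLOR_RGB2BGR))
o=sensors.get_obs(); print(o["time"],o["position"],o["eef_rot"],o["contact_force"],o["grip_width"],o["grip_force"])
E
python3 look.py g1 top:380,210,120,120 side:340,100,140,140
```

```text
6.85 [ 0.4609 -0.3059  0.1183] [0.8503 0.5263 0.0002 0.0008] [ 0.3363 -0.3385  0.1785] 1.002203894537784 0.0
```

View pics/g1.png

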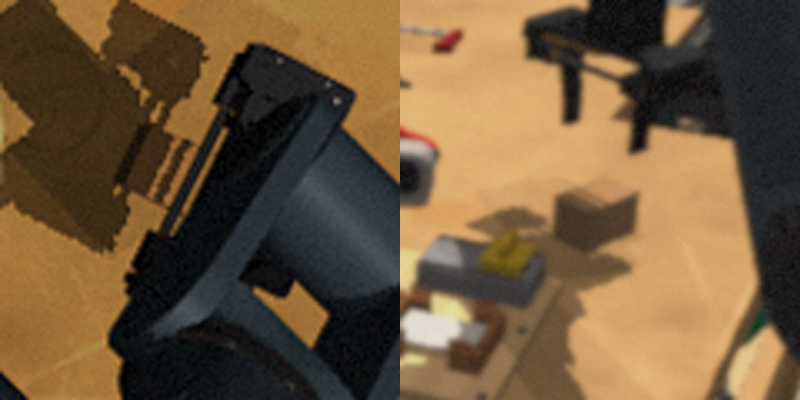

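The side view shows the open fingertips at crop (571,120) and (638,150), straddling the block at (595,215). I'll go down and grip.

>>> carry_out --translation '[[0,0,-0.8],[0,0,-0.8],[0,0,-0.8],[0,0,-0.8],[0,0,-0.8],[0,0,-0.1],[0,0,0],[0,0,0]]' --twist '[[0,0,0],[0,0,0],[0,0,0],[0,0,0],[0,0,0],[0,0,0],[0,0,0],[0,0,0]]' --claw '[1,1,1,1,1,1,1,1]'

```text
time: 7.65
position: [0.4612, -0.3059, 0.0162]
eef_rot: [0.85, 0.526, 0.0, 0.001]
contact_force: [0.1, -0.8, -0.4]
grip_width: 1.001
grip_force: 0.0
```

>>> carry_out --translation '[[0,0,0],[0,0,0],[0,0,0],[0,0,0],[0,0,0],[0,0,0],[0,0,0],[0,0,0]]' --twist '[[0,0,0],[0,0,0],[0,0,0],[0,0,0],[0,0,0],[0,0,0],[0,0,0],[0,0,0]]' --claw '[-1,-1,-1,-1,-1,-1,-1,-1]' --force 20

```text
time: 8.45
position: [0.4608, -0.3052, 0.0152]
eef_rot: [0.85, 0.527, 0.0, 0.0]
contact_force: [0.3, -0.5, 0.9]
grip_width: 0.6
grip_force: 19.9
```

The opening reads 52 mm, so the grip is good. I'll lift, then carry the block to the cradle.

>>> carry_out --translation '[[0,0,0.5],[0,0,1],[0,0,1],[0,0,1],[0,0,1],[0,0,1],[0,0,0.5]]' --twist '[[0,0,0],[0,0,0],[0,0,0],[0,0,0],[0,0,0],[0,0,0],[0,0,0]]' --claw '[-1,-1,-1,-1,-1,-1,-1]'

```text
time: 9.15
position: [0.4609, -0.3053, 0.1675]
eef_rot: [0.85, 0.527, 0.0, 0.001]
contact_force: [0.5, -0.0, -0.7]
grip_width: 0.598
grip_force: 19.9
```

>>> carry_out --translation '[[0.15,0.6,0],[0.2,1,0],[0.2,1,0],[0.2,1,0],[0.2,1,0],[0.2,1,0],[0.2,1,0],[0.2,1,0],[0.2,1,0],[0.2,1,0]]' --twist '[[0,0,-0.166],[0,0,-0.166],[0,0,-0.166],[0,0,-0.166],[0,0,-0.166],[0,0,-0.166],[0,0,-0.166],[0,0,-0.166],[0,0,0],[0,0,0]]' --claw '[-1,-1,-1,-1,-1,-1,-1,-1,-1,-1]'

```text
time: 10.15
position: [0.5086, -0.0637, 0.1647]
eef_rot: [0.999, 0.033, -0.001, -0.0]
contact_force: [-0.9, 0.2, -1.9]
grip_width: 0.6
grip_force: 19.9
```

>>> carry_out --translation '[[0.2,1,0],[0.1,0.9,0],[0.07,0.24,-1],[0,0,-1],[0,0,0],[0,0,0],[0,0,0]]' --twist '[[0,0,0],[0,0,0],[0,0,0],[0,0,0],[0,0,0],[0,0,0],[0,0,0]]' --claw '[-1,-1,-1,-1,-1,-1,-1]'

```text
time: 10.85
position: [0.5192, -0.0119, 0.116]
eef_rot: [0.999, 0.033, 0.001, 0.0]
contact_force: [-0.2, 0.4, -2.1]
grip_width: 0.597
grip_force: 19.9
```

```bash
python3 look.py p1 side:280,100,140,140 top:250,150,150,150
```

```text
10.95 [ 0.5193 -0.012   0.1162] [0.9995 0.0328 0.0011 0.0003] [-0.4848  0.0356 -1.5088] 0.5977048805254739 19.903351107550407
```

View pics/p1.png

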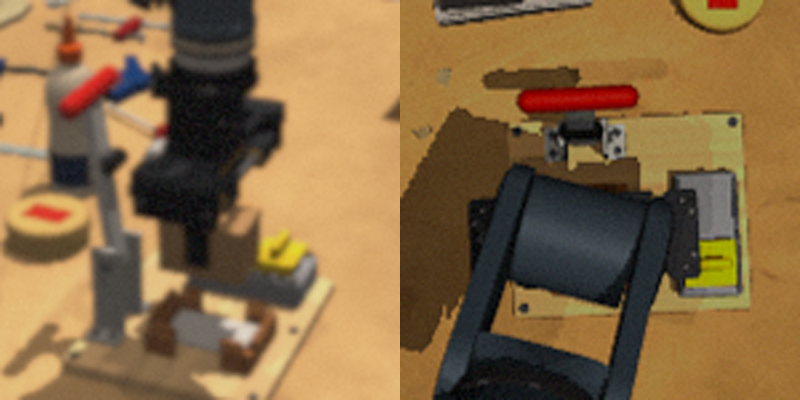

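The side view shows the block held level above the cradle, with its lower corners at about crop (160,268), (238,285) and (260,265). The station's front edge is now lit in the top view at crop (515,318)–(750,305). I'll check the block's offset in the hand and the station edges.

```bash
cat > ov2.py <<'E'
from h import *
s=snapshot("top"); d=snapshot("side")
O=np.array([.5165,-.0115]);a=.0646
o=sensors.get_obs();p=o["position"]
def frame(O,a):
    ex=np.array([np.cos(a),np.sin(a)]);ey=np.array([-ex[1],ex[0]]); return lambda x,y,z:np.r_[O+x*ex+y*ey,z]
W=frame(O,a); V=frame(p[:2],a); zb=p[2]-.015
rect=lambda F,x0,x1,y0,y1,z:[F(x0,y0,z),F(x1,y0,z),F(x1,y1,z),F(x0,y1,z)]
out=[]
for nm,q,r0,c0 in (("top",s,170,280),("side",d,155,310)):
    im=cv2.resize(q["img"],None,fx=4,fy=4,interpolation=cv2.INTER_CUBIC)
    def poly(P,col,cl=True):
        k=np.array([(proj(q,x)[::-1]+.5)*4-.5 for x in P]); cv2.polylines(im,[np.round(k).astype(int)],cl,col,1)
    poly(rect(W,-.075,.12,-.157,.077,.016),(255,0,0)); poly(rect(W,-.06,.06,-.146,-.084,.046),(0,0,255))
    poly(rect(W,-.043,.043,-.029,.029,.038),(255,0,255)); poly(rect(W,-.052,-.008,-.14,-.09,.061),(0,0,0))
    if nm=="side":
        for z in(zb,zb+.052): poly(rect(V,-.04,.04,-.026,.026,z),(0,255,0))
    out.append(im[r0*4:(r0+110)*4,c0*4:c0*4+400])
cv2.imwrite("pics/ov2.png",cv2.cvtColor(np.hstack(out),cv2.COLOR_RGB2BGR))
E
python3 ov2.py
```

```text
(no output)
```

View pics/ov2.png

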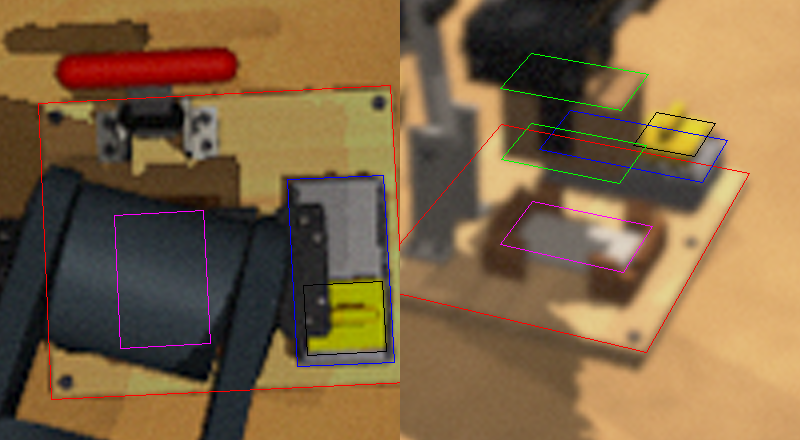

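The overlay agrees: the block is centred on the TCP and the station pose fits. I'll lower to the mouth, then continue slowly while watching the force.

>>> carry_out --translation '[[-0.11,0.02,-0.6],[0,0,-0.6],[0,0,-0.5],[0,0,-0.2],[0,0,0],[0,0,0]]' --twist '[[0,0,0],[0,0,0],[0,0,0],[0,0,0],[0,0,0],[0,0,0]]' --claw '[-1,-1,-1,-1,-1,-1]'

```text
time: 11.65
position: [0.5162, -0.0111, 0.0678]
eef_rot: [0.999, 0.033, 0.0, 0.0]
contact_force: [0.5, 0.4, -1.2]
grip_width: 0.598
grip_force: 19.9
```

>>> carry_out --translation '[[0,0,-0.12],[0,0,-0.12],[0,0,-0.12],[0,0,-0.1],[0,0,0],[0,0,0]]' --twist '[[0,0,0],[0,0,0],[0,0,0],[0,0,0],[0,0,0],[0,0,0]]' --claw '[-1,-1,-1,-1,-1,-1]'

```text
time: 12.25
position: [0.5157, -0.011, 0.0559]
eef_rot: [0.999, 0.033, -0.0, -0.0]
contact_force: [0.3, -0.2, -1.8]
grip_width: 0.6
grip_force: 19.9
```

No contact yet, and the underside is at 41 mm, inside the lead-in.

>>> carry_out --translation '[[0,0,-0.1],[0,0,-0.1],[0,0,-0.1],[0,0,-0.06],[0,0,0],[0,0,0]]' --twist '[[0,0,0],[0,0,0],[0,0,0],[0,0,0],[0,0,0],[0,0,0]]' --claw '[-1,-1,-1,-1,-1,-1]'

```text
time: 12.85
position: [0.5158, -0.011, 0.047]
eef_rot: [0.999, 0.033, -0.0, -0.0]
contact_force: [-0.1, 0.5, -1.3]
grip_width: 0.595
grip_force: 19.9
```

>>> carry_out --translation '[[0,0,-0.04],[0,0,-0.04],[0,0,0],[0,0,0],[0,0,0]]' --twist '[[0,0,0],[0,0,0],[0,0,0],[0,0,0],[0,0,0]]' --claw '[-1,-1,-1,-1,-1]'

```text
time: 13.35
position: [0.5159, -0.011, 0.0452]
eef_rot: [0.999, 0.033, 0.0, 0.0]
contact_force: [-0.4, -0.2, 0.2]
grip_width: 0.593
grip_force: 19.9
```

The weight is taken by the plate. I'll release and rise.

>>> carry_out --translation '[[0,0,-0.02],[0,0,0],[0,0,0],[0,0,0],[0,0,0],[0,0,0]]' --twist '[[0,0,0],[0,0,0],[0,0,0],[0,0,0],[0,0,0],[0,0,0]]' --claw '[-1,-1,0.6,0.6,0.6,0.6]'

```text
time: 13.95
position: [0.5158, -0.011, 0.0445]
eef_rot: [0.999, 0.033, -0.0, -0.0]
contact_force: [0.9, -0.4, 0.2]
grip_width: 0.785
grip_force: 0.0
```

>>> carry_out --translation '[[0,0,0.4],[0,0,0.8],[0,0,1],[0,0,1],[-0.5,0,1],[-1,0,1],[-1,0,1],[-1,0,1],[0,0,0],[0,0,0]]' --twist '[[0,0,0],[0,0,0],[0,0,0],[0,0,0],[0,0,0],[0,0,0],[0,0,0],[0,0,0],[0,0,0],[0,0,0]]' --claw '[0.6,0.6,0.6,0.6,-1,-1,-1,-1,-1,-1]'

```text
time: 14.95
position: [0.4289, -0.0111, 0.2255]
eef_rot: [0.999, 0.033, 0.002, 0.0]
contact_force: [0.3, -0.2, 0.1]
grip_width: 0.34
grip_force: 0.0
```

```bash
python3 look.py p2 side:280,100,140,140 top:260,140,140,140
```

```text
15.05 [ 0.429  -0.0111  0.2243] [0.9995 0.033  0.0002 0.    ] [-0.4387  0.5802  1.3261] 0.24869949543349018 0.0
```

View pics/p2.png

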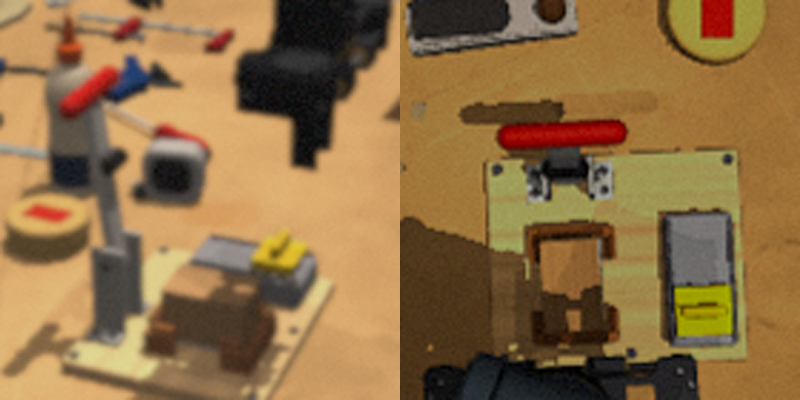

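The block sits square in the cradle, at side crop (205,310) and top crop (570,285). Next is the clamp: I'll close the fingers and pass over the red bar (about x 0.634, z 0.253) to get behind it.

>>> carry_out --translation '[[0,0,1],[0,0,1],[0,0,1],[0.5,0,0.5],[1,0.02,0],[1,0.02,0],[1,0.02,0],[1,0.02,0],[1,0.02,0],[1,0.02,0]]' --twist '[[0,0,0],[0,0,0],[0,0,0],[0,0,0],[0,0,0],[0,0,0],[0,0,0],[0,0,0],[0,0,0],[0,0,0]]' --claw '[-1,-1,-1,-1,-1,-1,-1,-1,-1,-1]'

```text
time: 16.05
position: [0.5924, -0.0079, 0.3099]
eef_rot: [0.999, 0.033, -0.001, -0.0]
contact_force: [-0.3, 0.3, 0.2]
grip_width: 0.006
grip_force: 0.0
```

>>> carry_out --translation '[[1,0.02,0],[1,0.02,0],[1,0.02,0],[0.5,0.02,0],[0,0,0],[0,0,-0.9],[0,0,-0.9],[0,0,-0.7],[0,0,0],[0,0,0]]' --twist '[[0,0,0],[0,0,0],[0,0,0],[0,0,0],[0,0,0],[0,0,0],[0,0,0],[0,0,0],[0,0,0],[0,0,0]]' --claw '[-1,-1,-1,-1,-1,-1,-1,-1,-1,-1]'

```text
time: 17.05
position: [0.678, -0.006, 0.2489]
eef_rot: [0.999, 0.033, -0.001, -0.0]
contact_force: [-0.7, -0.3, 0.6]
grip_width: 0.007
grip_force: 0.0
```

```bash
python3 look.py c1 side:280,80,100,100 top:270,110,120,120
```

```text
17.15 [ 0.679  -0.0061  0.2506] [0.9995 0.033  0.001  0.0002] [-0.704  -0.6962  0.6196] 0.005435456910112438 0.0
```

View pics/c1.png

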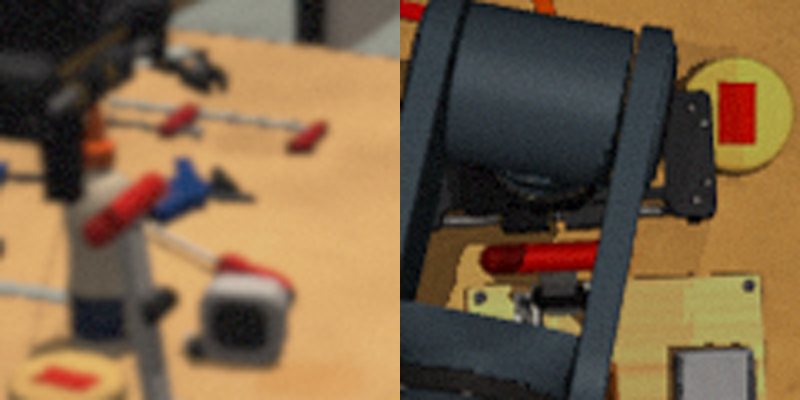

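The closed fingertips (side crop (65,200)) are behind and level with the bar (crop (125,210)). I'll push it forward along its arc.

>>> carry_out --translation '[[-0.96,0,-0.24],[-0.6,0,0.08],[-0.4,0,0],[-0.56,-0.04,-0.05],[-0.56,-0.04,-0.05],[-0.54,-0.04,-0.15],[-0.54,-0.04,-0.15],[0,0,0]]' --twist '[[0,0,0],[0,0,0],[0,0,0],[0,0,0],[0,0,0],[0,0,0],[0,0,0],[0,0,0]]' --claw '[-1,-1,-1,-1,-1,-1,-1,-1]'

```text
time: 17.95
position: [0.5751, -0.0104, 0.2376]
eef_rot: [0.999, 0.033, 0.002, 0.001]
contact_force: [1.7, -0.4, 1.0]
grip_width: 0.004
grip_force: 0.5
```

>>> carry_out --translation '[[-0.5,-0.03,-0.15],[-0.5,-0.03,-0.15],[-0.46,-0.03,-0.24],[-0.46,-0.03,-0.24],[0,0,0]]' --twist '[[0,0,0],[0,0,0],[0,0,0],[0,0,0],[0,0,0]]' --claw '[-1,-1,-1,-1,-1]'

```text
time: 18.45
position: [0.5284, -0.0132, 0.2164]
eef_rot: [0.999, 0.033, 0.002, 0.0]
contact_force: [3.3, -0.2, -1.0]
grip_width: 0.003
grip_force: 1.6
```

```bash
cat > bar.py <<'E'
from h import *
np.set_printoptions(precision=4,suppress=True)
R=[]
for n in("side","top"):
    s=snapshot(n); r=spotter.spot_point(n,"clamp_bar"); print(n,r[:1])
    if r: R.append(ray(s,r[0]["location"]))
if len(R)==2: print(tri(R))
# side ray ∩ station plane y=0
o,d=R[0]; a=.0646; ey=np.array([-np.sin(a),np.cos(a),0]); O=np.array([.5165,-.0115,0]); p=o+d*((O-o)@ey)/(d@ey); v=p-O; X=v@[np.cos(a),np.sin(a),0]-.095
print(p,"theta",np.arctan2(p[2]-.092,-X),"r",np.hypot(p[2]-.092,X)); print(sensors.get_obs()["position"])
E
python3 bar.py; python3 look.py c2 side:280,90,110,110 top:260,150,120,120
```

```text
side [{'location': [152.1, 359.6], 'confidence': 0.81}]
top []
[ 0.5034 -0.0123  0.2186] theta 0.8640470378228484 r 0.16644217442285747
[ 0.5281 -0.0132  0.2167]
18.75 [ 0.5281 -0.0132  0.2167] [0.9995 0.033  0.0018 0.0003] [ 5.6347 -0.6001 -0.4956] 0.0054900952723080055 2.4877404794096947
```

View pics/c2.png

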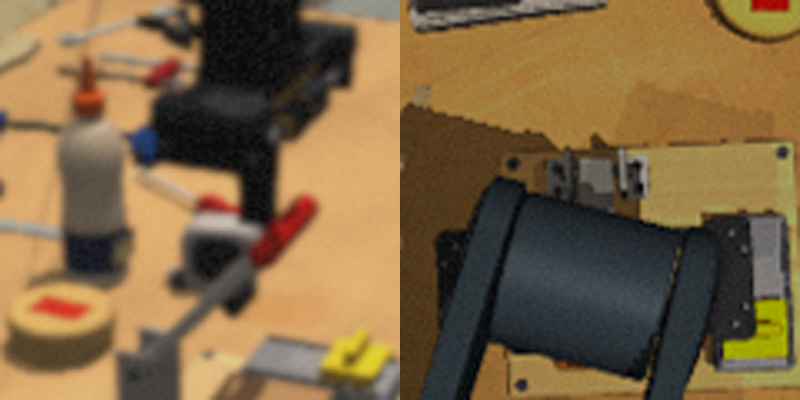

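The side view shows the clamp arm at about 45–50° with the bar at crop (285,230), and the network gives θ ≈ 0.86. The picture budget is used up, so I'll continue on the network's numbers. Next I'll rise over the bar and push down from above.

>>> carry_out --translation '[[0.15,0,0],[0,0,0.5],[0,0,0.55],[-0.6,-0.02,0],[-0.5,-0.03,0],[0,0,-0.5],[0,0,0]]' --twist '[[0,0,0],[0,0,0],[0,0,0],[0,0,0],[0,0,0],[0,0,0],[0,0,0]]' --claw '[-1,-1,-1,-1,-1,-1,-1]'

```text
time: 19.45
position: [0.4995, -0.0137, 0.2283]
eef_rot: [0.999, 0.033, -0.003, -0.001]
contact_force: [-0.3, -0.1, 0.7]
grip_width: 0.004
grip_force: 0.0
```

>>> carry_out --translation '[[-0.25,-0.02,-0.46],[-0.25,-0.02,-0.46],[-0.3,-0.02,-0.46],[-0.3,-0.02,-0.46],[-0.22,-0.01,-0.5],[-0.22,-0.01,-0.5],[-0.1,0,-0.5],[0,0,0],[0,0,0]]' --twist '[[0,0,0],[0,0,0],[0,0,0],[0,0,0],[0,0,0],[0,0,0],[0,0,0],[0,0,0],[0,0,0]]' --claw '[-1,-1,-1,-1,-1,-1,-1,-1,-1]'

```text
time: 20.35
position: [0.4618, -0.0168, 0.1465]
eef_rot: [0.999, 0.033, -0.0, -0.0]
contact_force: [0.9, 0.5, 0.6]
grip_width: 0.003
grip_force: 0.0
```

```bash
python3 bar.py
```

```text
side [{'location': [183.8, 375.4], 'confidence': 0.81}]
top [{'location': [237.4, 319.9], 'confidence': 0.61}]
(array([ 0.4945, -0.0231,  0.1286]), [np.float64(0.02922959014170913), np.float64(0.02922959014170927)])
[ 0.4603 -0.0151  0.1392] theta 0.302581479303952 r 0.15855341872596504
[ 0.4623 -0.0168  0.1468]
```

The bar is following (θ ≈ 0.3). I'll keep pressing, slowing at the end.

>>> carry_out --translation '[[-0.15,0,-0.4],[-0.1,0,-0.4],[-0.05,0.02,-0.3],[0,0.02,-0.15],[0,0,-0.1],[0,0,0]]' --twist '[[0,0,0],[0,0,0],[0,0,0],[0,0,0],[0,0,0],[0,0,0]]' --claw '[-1,-1,-1,-1,-1,-1]'

```text
time: 21.15
position: [0.4549, -0.0164, 0.1127]
eef_rot: [0.999, 0.033, 0.001, 0.0]
contact_force: [1.9, -0.8, 3.5]
grip_width: 0.002
grip_force: 1.2
```

>>> carry_out --translation '[[-0.05,0,-0.08],[0,0,-0.08],[0,0,-0.08],[0,0,-0.08],[0,0,0]]' --twist '[[0,0,0],[0,0,0],[0,0,0],[0,0,0],[0,0,0]]' --claw '[-1,-1,-1,-1,-1]'

```text
time: 21.65
position: [0.454, -0.0163, 0.105]
eef_rot: [0.999, 0.033, 0.001, 0.001]
contact_force: [0.5, -3.0, 5.1]
grip_width: 0.006
grip_force: 2.3
```

>>> carry_out --translation '[[0,0,-0.06],[0,0,-0.06],[0,0,0],[0,0,0]]' --twist '[[0,0,0],[0,0,0],[0,0,0],[0,0,0]]' --claw '[-1,-1,-1,-1]'

```text
time: 22.05
position: [0.4539, -0.0163, 0.103]
eef_rot: [0.999, 0.033, 0.001, 0.001]
contact_force: [-2.1, -3.3, 14.5]
grip_width: 0.007
grip_force: 7.2
```

>>> carry_out --translation '[[0,0,-0.08],[0,0,0],[0,0,0]]' --twist '[[0,0,0],[0,0,0],[0,0,0]]' --claw '[-1,-1,-1]'

```text
time: 22.35
position: [0.4539, -0.0163, 0.1023]
eef_rot: [0.999, 0.033, 0.002, 0.001]
contact_force: [-3.2, -2.7, 28.4]
grip_width: 0.008
grip_force: 13.8
```

There is a firm stop at z 0.102 with 28 N, so the clamp is home. I'll lift off, verify, and go in front of the guard ridge.

>>> carry_out --translation '[[0,0,0.4],[0,0,1],[0,0,1],[0.07,-0.91,0],[0.07,-0.91,0],[0.07,-0.91,0],[0.07,-0.91,0],[0.04,-0.92,0],[0,0,0],[0,0,0]]' --twist '[[0,0,0],[0,0,0],[0,0,0],[0,0,0],[0,0,0],[0,0,0],[0,0,0],[0,0,0],[0,0,0],[0,0,0]]' --claw '[-1,-1,-1,-1,-1,-1,-1,-1,-1,-1]'

```text
time: 23.35
position: [0.4599, -0.129, 0.159]
eef_rot: [0.999, 0.032, -0.001, -0.001]
contact_force: [-0.9, 1.1, 0.0]
grip_width: 0.004
grip_force: 0.0
```

```bash
python3 bar.py; python3 - <<'E'
from h import *
np.set_printoptions(precision=4,suppress=True)
for n in("side","top"):
    s=snapshot(n)
    for t,z in(("guard_ridge",.076),("oak_block",.020)):
        r=spotter.spot_point(n,t)
        if r: print(n,t,r[0],atz(s,r[0]["location"],z))
E
```

```text
side [{'location': [200.1, 376.9], 'confidence': 0.66}]
top [{'location': [265.2, 320.0], 'confidence': 0.57}]
(array([ 0.4536, -0.0135,  0.0945]), [np.float64(0.00019112865156841615), np.float64(0.00019112865156851113)])
[ 0.4545 -0.0155  0.0931] theta 0.007248248616590523 r 0.15709044228392274
[ 0.4603 -0.1285  0.1594]
side guard_ridge {'location': [179.8, 378.5], 'confidence': 0.52} [ 0.5017 -0.1481  0.076 ]
side oak_block {'location': [219.3, 350.5], 'confidence': 0.77} [ 0.5237 -0.007   0.02  ]
top oak_block {'location': [237.5, 319.7], 'confidence': 0.56} [ 0.5211 -0.0102  0.02  ]
```

The bar measures z 0.0945 (θ ≈ 0.01), so the clamp is closed. I'll lower in front of the ridge and push it back.

>>> carry_out --translation '[[0,-0.02,-0.9],[0,-0.02,-0.9],[0,0,-0.9],[0,0,-0.7],[0,0,-0.24],[0,0,0],[0,0,0]]' --twist '[[0,0,0],[0,0,0],[0,0,0],[0,0,0],[0,0,0],[0,0,0],[0,0,0]]' --claw '[-1,-1,-1,-1,-1,-1,-1]'

```text
time: 24.55
position: [0.4613, -0.131, 0.0691]
eef_rot: [0.999, 0.033, 0.0, 0.0]
contact_force: [-0.2, 0.1, -0.4]
grip_width: 0.005
grip_force: 0.0
```

>>> carry_out --translation '[[0.4,0.03,0],[0.4,0.03,0],[0.4,0.03,0],[0.4,0.03,0],[0.4,0.03,0],[0,0,0]]' --twist '[[0,0,0],[0,0,0],[0,0,0],[0,0,0],[0,0,0],[0,0,0]]' --claw '[-1,-1,-1,-1,-1,-1]'

```text
time: 25.15
position: [0.513, -0.1271, 0.0686]
eef_rot: [0.999, 0.033, 0.001, 0.0]
contact_force: [-0.4, 1.5, 0.9]
grip_width: 0.003
grip_force: 0.0
```

>>> carry_out --translation '[[0.2,0.013,0],[0.2,0.013,0],[0.12,0.008,0],[0.08,0.005,0],[0,0,0]]' --twist '[[0,0,0],[0,0,0],[0,0,0],[0,0,0],[0,0,0]]' --claw '[-1,-1,-1,-1,-1]'

```text
time: 25.65
position: [0.5259, -0.1259, 0.0684]
eef_rot: [0.999, 0.033, -0.0, -0.0]
contact_force: [-0.3, -0.2, -0.7]
grip_width: 0.007
grip_force: 0.4
```

>>> carry_out --translation '[[0.08,0.005,0],[0.08,0.005,0],[0,0,0]]' --twist '[[0,0,0],[0,0,0],[0,0,0]]' --claw '[-1,-1,-1]'

```text
time: 25.95
position: [0.5298, -0.1257, 0.0685]
eef_rot: [0.999, 0.033, -0.0, -0.0]
contact_force: [-1.5, 1.8, 0.0]
grip_width: 0.006
grip_force: 0.7
```

>>> carry_out --translation '[[0.08,0.005,0],[0.08,0.005,0],[0,0,0]]' --twist '[[0,0,0],[0,0,0],[0,0,0]]' --claw '[-1,-1,-1]'

```text
time: 26.25
position: [0.5301, -0.1255, 0.0684]
eef_rot: [0.999, 0.034, -0.004, -0.001]
contact_force: [-9.0, -3.0, 5.3]
grip_width: 0.002
grip_force: 4.6
```

```bash
cat > gd.py <<'E'
from h import *
np.set_printoptions(precision=4,suppress=True)
for n in("side","top"):
    s=snapshot(n)
    for t,z in(("guard_ridge",.076),("button_top",.054)):
        r=spotter.spot_point(n,t)
        if r: print(n,t,r[0],atz(s,r[0]["location"],z))
    h=cv2.cvtColor(s["img"],cv2.COLOR_RGB2HSV)
    m=(h[...,0]>=24)&(h[...,0]<=34)&(h[...,1]>200)&(h[...,2]>70); m[:,:340]=0; m[:,400:]=0
    g=(h[...,0]>=45)&(h[...,0]<=80)&(h[...,1]>100)&(h[...,2]>40); g[:,:340]=0; g[:,400:]=0
    for k,M,z in(("yellow",m,.061),("green",g,.054)):
        P=np.argwhere(M)
        if len(P): print(n,k,len(P),P.min(0),P.max(0),atz(s,P.mean(0),z))
E
python3 gd.py
```

```text
side guard_ridge {'location': [178.3, 360.9], 'confidence': 0.42} [ 0.5503 -0.1352  0.076 ]
side green 21 [188 374] [192 379] [ 0.4996 -0.1282  0.054 ]
top button_top {'location': [250.8, 363.0], 'confidence': 0.44} [ 0.4893 -0.1218  0.054 ]
top green 28 [251 362] [254 370] [ 0.4852 -0.1284  0.054 ]
```

The guard is at its stop: x is stuck at 0.530 with 9 N, the ridge shows back at about 0.55, and the green button is visible near (0.49,-0.128). I'll back off over the button and press it.

>>> carry_out --translation '[[-0.5,-0.03,0],[-0.5,-0.04,0],[-0.5,-0.04,0],[-0.1,0,-0.2],[0,0,-0.1],[0,0,0]]' --twist '[[0,0,0],[0,0,0],[0,0,0],[0,0,0],[0,0,0],[0,0,0]]' --claw '[-1,-1,-1,-1,-1,-1]'

```text
time: 27.15
position: [0.4944, -0.1285, 0.0607]
eef_rot: [0.999, 0.033, 0.0, 0.0]
contact_force: [-0.2, 0.9, -0.2]
grip_width: 0.002
grip_force: 0.0
```

>>> carry_out --translation '[[0,0,-0.12],[0,0,-0.12],[0,0,-0.08],[0,0,0]]' --twist '[[0,0,0],[0,0,0],[0,0,0],[0,0,0]]' --claw '[-1,-1,-1,-1]'

```text
time: 27.55
position: [0.4944, -0.1284, 0.0529]
eef_rot: [0.999, 0.033, 0.0, 0.0]
contact_force: [1.2, 0.8, 2.0]
grip_width: 0.005
grip_force: 1.0
```

>>> carry_out --translation '[[0,0,-0.08],[0,0,-0.08],[0,0,-0.06],[0,0,0],[0,0,0]]' --twist '[[0,0,0],[0,0,0],[0,0,0],[0,0,0],[0,0,0]]' --claw '[-1,-1,-1,-1,-1]'

```text
time: 28.05
position: [0.4943, -0.1284, 0.0483]
eef_rot: [0.999, 0.033, 0.001, 0.0]
contact_force: [0.9, 1.3, 9.5]
grip_width: 0.003
grip_force: 4.2
```

>>> carry_out --translation '[[0,0,-0.04],[0,0,0],[0,0,0]]' --twist '[[0,0,0],[0,0,0],[0,0,0]]' --claw '[-1,-1,-1]'

```text
time: 28.35
position: [0.4944, -0.1284, 0.0482]
eef_rot: [0.999, 0.033, 0.001, 0.0]
contact_force: [-0.4, 1.9, 16.2]
grip_width: 0.003
grip_force: 7.8
```

The button is at its bottom (z 0.048, hard stop). I'll let it go and retreat.

>>> carry_out --translation '[[0,0,0.3],[0,0,0.6],[0,0,1],[0,0,1],[0,0,1],[0,-1,1],[0,-1,0],[0,-1,0],[0,-1,0],[0,0,0]]' --twist '[[0,0,0],[0,0,0],[0,0,0],[0,0,0],[0,0,0],[0,0,0],[0,0,0],[0,0,0],[0,0,0],[0,0,0]]' --claw '[-1,-1,-1,-1,-1,-1,-1,-1,-1,-1]'

```text
time: 29.35
position: [0.4939, -0.2313, 0.1688]
eef_rot: [1.0, 0.032, 0.0, 0.001]
contact_force: [-0.3, 0.1, 0.2]
grip_width: 0.006
grip_force: 0.0
```

```bash
python3 bar.py; python3 gd.py; python3 - <<'E'
from h import *
np.set_printoptions(precision=4,suppress=True)
S={n:snapshot(n) for n in("side","top")}
for t in "oak_block walnut_offcut oil_can tape_measure block_plane wax_tin".split():
    R=[ray(S[n],r[0]["location"]) for n in S for r in [spotter.spot_point(n,t)] if r]
    if len(R)==2: print(t,tri(R)[0])
E
```

```text
side [{'location': [198.8, 380.6], 'confidence': 0.74}]
top [{'location': [262.9, 320.7], 'confidence': 0.58}]
(array([ 0.4528, -0.0177,  0.0962]), [np.float64(0.006806245523122751), np.float64(0.006806245523122736)])
[ 0.445  -0.0161  0.0991] theta 0.0425435444290513 r 0.1667697636209973
[ 0.493  -0.2269  0.1685]
side guard_ridge {'location': [218.7, 261.8], 'confidence': 0.55} [0.6868 0.1616 0.076 ]
side button_top {'location': [189.2, 379.7], 'confidence': 0.56} [ 0.4922 -0.1358  0.054 ]
side yellow 1 [184 359] [184 359] [ 0.5524 -0.127   0.061 ]
side green 16 [189 374] [192 379] [ 0.499  -0.1251  0.054 ]
top guard_ridge {'location': [226.6, 365.0], 'confidence': 0.66} [ 0.5505 -0.1247  0.076 ]
top button_top {'location': [247.7, 361.1], 'confidence': 0.53} [ 0.4971 -0.1169  0.054 ]
top yellow 48 [221 356] [237 374] [ 0.5455 -0.1266  0.061 ]
top green 67 [245 361] [253 370] [ 0.4941 -0.1281  0.054 ]
oak_block [ 0.5219 -0.0123  0.0167]
walnut_offcut [ 0.5313  0.3274 -0.0056]
oil_can [ 0.6978  0.0344 -0.1363]
tape_measure [ 0.741  -0.3038 -0.0932]
block_plane [0.6453 0.0161 0.187 ]
wax_tin [ 0.7658 -0.134   0.0007]
```

Clamp closed, guard back, button pressed and out, block home. The odd bystander values are mis-triangulations: the arm never came near those things.

```bash
python3 -c "
from bench import manip
print(manip.close_job())"
```

```text
the job is handed in; nothing more can be done
None
```

The job is handed in (no verdict was returned): the oak block is home under the closed clamp, the guard is all the way back, and the start button was pressed right down and let go, with about 30 s of the 72 s used.

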